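# Snap the last wheel onto a wooden toy car

## Task

Pick up the loose red wheel lying on the bench, gripping it lightly so its paint is not marked, and press it straight down onto the bare snap stud of the wooden car in the sprung jig until it clicks, then keep pressing so that it sits fully home against the shoulder. Finish while still holding the wheel in the gripper and pushing it down firmly, at about 16 N, so that the sprung bed stays pressed about half way down; do not let go, and never drive the bed down onto its stop. Do not push on the car with the gripper, and leave the other toys and things on the bench where they are.

Things in the scene. Friction and masses are not known exactly. Their poses are not given: they have to be found in the camera images.
- wheel: loose red toy wheel, yellow dot on its closed top: disc 42 mm across (43 over facets), 22 high, 40 g, lying flat, bore down. Origin: centre of its underside, z up. Grip its rim from above, fingertips 4 mm or more above its underside to clear the car; 20 to 50 N per finger is right and will not slip; over 150 N in all (both fingers summed) marks the paint.
- wheel_top (a point): centre of the wheel's closed upper face, 22 mm above its underside. Inside, from below: a blind bore 18 mm deep with a rounded snap lip at the mouth, 16 mm free diameter in the lip (lip 5 mm high), 25 mm behind it.
- jig: fixed wooden jig base 180 x 104 x 20 mm, on the left or right of the bench at any yaw; on it a sprung plywood bed with a wooden toy car (140 mm long) lying on its side, one piece with the bed, its upper side 84 mm up. One end has a red wheel already fitted (42 mm across, 22 high), the other the bare stud, 84 mm away. Origin: centre of the underside; x along the car towards the bare stud.
- stud_seat (a point): centre of the white shoulder disc (30 mm across, 3 thick, on the car's upper side) on which the wheel's underside rests when home: 87 mm above the table with the bed up, at (42, -12, 87) mm in the jig's frame; sinks with the bed; axes as the jig's, z up.
- stud_tip (a point): top of the white stud, 16 mm above the shoulder. Stud 13 mm across, tapering to 6 over its last 5 mm; four brass sprung catches 7.5 mm above the shoulder stand out to 20 mm diameter. Pushed down, the wheel meets them 10 mm above home; the push rises to about 9 to 14 N, then drops 5 to 7 mm above home (the click); the rest is easy.
- bed (a joint): how far the sprung bed with the car has sunk, m: 0 up, 0.015 on its stop. It starts to sink at 2 N, then 1 mm for every further 2 N of push (16 N: 7 mm). At the click it springs up a few mm, so the wheel must then be pressed further down to reach the final push.
- blue_wheel: bystander: small blue toy wheel lying flat near the red wheel, 30 mm across, 16 mm high; origin at the centre of its underside
- doll: bystander: green peg doll, 34 mm across, 68 mm tall, standing on the table near the red wheel; origin at the centre of its underside
- duck: bystander: yellow wooden duck on red wheels, about 90 x 50 x 87 mm; origin under its middle at table height
- truck: bystander: plain wooden log truck, 110 x 56 x 59 mm; origin under its middle at table height
- mallet: bystander: small wooden mallet, 200 mm long, lying on the table; origin under its middle
- glue: bystander: white glue bottle with red cap, 44 mm across, 110 mm tall; origin at the centre of its underside
- skittle: bystander: red peg doll, 34 mm across, 68 mm tall, standing at the far side; origin at the centre of its underside
Things that resemble listed ones, but are neither listed nor needed, are in the scene too. Leave any turquoise look-alike of the wheel alone.

How it is judged:
By the outcome, as a careful person would: the job done as asked, in the order asked, and still so for the second after the job is handed in, while the arm keeps its last pose, push and grip.
It also fails if it takes over 48 s, if anything falls off the work surface, if the arm or the gripper's body presses on something with over 40 N, if the wrist force passes 120 N, or if a joint passes its speed limit or range.

## Robot

A 6-joint arm with a two-finger parallel gripper is mounted at the origin on the work surface. World frame = base frame: x ahead of the robot, y to its left, z up, the work surface at z = 0. Lengths are in m, angles in rad, forces in N, time in s.
With the tool pointing down it reaches from about 0.3 to 0.875 m from the base axis. Payload 6.4 kg.
Tool frame: the origin (TCP) lies on the centre line of the jaws, within the pads' length; the fingertips stand 25 mm ahead of it and the grasp point (between the pads) lies 6 mm ahead of it (ctrl.tip_reach is the distance from the TCP to the fingertips, in m); z points along the fingers, y is the line along which they close (so a half turn about z gives the same grasp; the last joint's range is limited). The gripper opens to 85 mm and grips with 20 to 120 N. Pads are 22 mm wide; open, the fingers measure 114 mm over their backs; the gripper's body (76 mm by 85 mm) begins 54 mm behind the grasp point. The pads swing forward as they close: fully open they stand 13 mm farther back than shut.
Start: joints at [0.989, 0.181, 1.607, -0, 1.354, -0.206], TCP at [0.211, 0.535, 0.226] pointing down, gripper open.
Joint ranges: [-2.99, 2.99], [-0.89, 2.07], [0.3, 2.58], [-1.14, 4.28], [0, 2.63], [-3.12, 3.12]. Speed limits (rad/s): [2.57, 2.57, 3.01, 3.14, 3.14, 3.14].

## Interface

Orientations are given as a unit quaternion [w, x, y, z].
In Python, from bench import ctrl gives the robot as it stands.
- The arm moves only by the tool servo_tool, never from a script. Its argument "motion" is a list that holds one entry, the list of rows, each a list of 5 numbers: the shift along the tool's x, y, z in cm, then the turn about the tool's z in degrees, then the closure, from -1 (fully open) to 1 (shut). In form: [[[dx, dy, dz, twist, claw], ...]]. A call has 1 to 5 rows; each row is the pose to reach, as a shift and turn from the pose commanded when the call began, along the tool's axes at that moment; what a row does not reach only later rows make up. A row lasts 1/10 s, in which the tool goes at most 50 mm and 8.59 degrees, less where a joint would pass 70% of its speed; a pose out of reach is approached as far as the arm can. A call with a gripper value outside its range is refused whole. The fingers move at their own pace and stop on an object; the grip force is fixed at half the most. Time passes only in rows, so rows that repeat a pose let the fingers close. It gives the time, the measured TCP pose, the force, the opening and the grip force at its end, in the units of the state.
- ctrl.get_obs(): the state, without advancing time (a new reading comes with each control period).
- ctrl.camera(name): name is "scene" or "top" or "wrist"; returns a dict with "pixels" (480x640x3 uint8, red, green, blue), "depth" (480x640 float32, m along the optical axis (not along the pixel's ray), 0 where there is no reading), "fx", "fy", "cx", "cy" (pixels), "R" (3x3) and "t" (3): a world point X has camera coordinates R X + t; the wrist camera has in their place "hand_eye" (4x4, takes a point from camera to tool coordinates, whose origin is the TCP and whose axes are the flange's). Camera axes: x right, y down, z forward; pixel columns grow to the right and rows downward; lengths in m; the calibration is good to about 2 mm. A picture is of the moment at which its call begins: read the wrist's pose just before it.
- ctrl.hand_in(): hands the job in; it is judged then, once.
The state is a dict: "time_s": time; "q": joint angles; "dq": joint speeds; "joint_efforts": joint torques, N m; "eef_pos": TCP position; "eef_rot": TCP orientation; "wrist_force": force on the tool from outside, world axes, zero at the start; "torque": the same for the moment, N m; "opening": opening from 0.0 (shut) to 1.0 (fully open); "grasp_force": force on a finger pad.
Only numpy, scipy, OpenCV 4.12 (cv2) and the standard library are available. Lean on these libraries where they do the work, as an engineer would, in place of code of your own. Each camera call takes 0.05 s, during which the arm holds its last target. There are 200 camera calls.

## Working session

There is one attempt and no reset: what is moved stays moved. The work goes in short steps, Python scripts to look and compute and a tool call to move; the robot and the scene stay as the last step left them, time stands still between calls to the robot, and variables do not carry over. Pictures are saved under pics/ and viewed, at most 10 in all, crops included, and the job is handed in when it is done.

Besides the shell and the picture viewer there is one more tool, called after "Request:" as name(argument=value, ...) on one line, values as JSON. servo_tool: Moves the arm, as the interface text tells. Its arguments: {"type":"object","properties":{"motion":{"type":"array"}},"required":["motion"]}

```bash
mkdir -p pics; cat > h.py <<'E'
import numpy as np, cv2
from bench import ctrl
def ray(c,u,v,z):
    d=np.array([(u-c['cx'])/c['fx'],(v-c['cy'])/c['fy'],1.]); R=np.array(c['R']); t=np.array(c['t'])
    o=-R.T@t; d=R.T@d; return o+d*(z-o[2])/d[2]
def pts(c):
    v,u=np.mgrid[:480,:640]; z=c['depth']; P=np.stack([(u-c['cx'])/c['fx']*z,(v-c['cy'])/c['fy']*z,z],-1)
    return (P-np.array(c['t']))@np.array(c['R'])
E
python3 - <<'E'
from h import *
import pickle
o=ctrl.get_obs(); print(o['eef_pos'],o['eef_rot'],o['wrist_force'],o['opening'],ctrl.tip_reach)
for n in('top','scene'):
    c=ctrl.camera(n); pickle.dump(c,open(n+'.pkl','wb')); cv2.imwrite(f'pics/{n}.png',c['pixels'][...,::-1])
E
```

```text
[0.21068549 0.53441868 0.22518717] [-3.34401543e-04  1.86766498e-01  9.82403950e-01 -8.00864242e-04] [-0.23315045 -0.28210544  0.17652406] 0.9987886675664289 0.025
```

View pics/top.png

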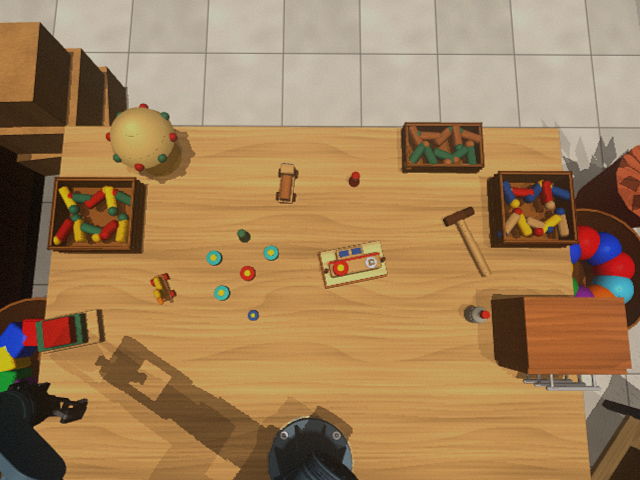

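View pics/scene.png

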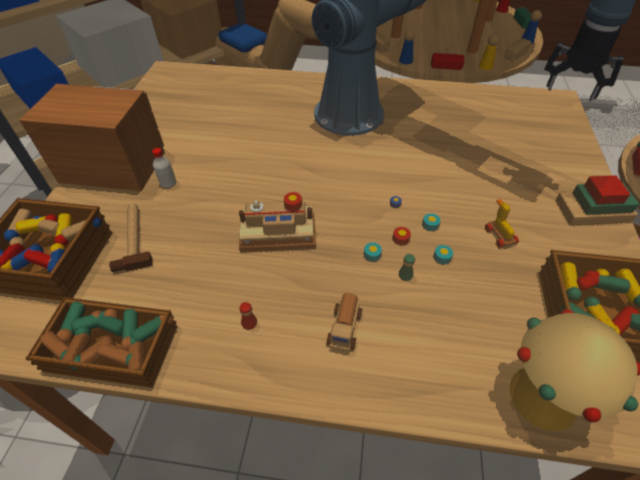

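Top view: the loose red wheel is at (248,273), with turquoise look-alikes at (214,258), (271,253) and (222,293). The blue wheel is at (253,315) and the doll at (243,236). The jig has its fitted red wheel at (341,268) and the bare white stud at (372,263). The other red disc is already on the car, so (248,273) is the one meant: it is red, has a yellow dot and lies on the bench. I'll confirm that in a crop and measure.

```bash
python3 - <<'E'
from h import *
import pickle
o=ctrl.get_obs()
T=pickle.load(open('top.pkl','rb')); S=pickle.load(open('scene.pkl','rb'))
def blob(c,lo,hi,box,inv=False):
    x0,y0,x1,y1=box; h=cv2.cvtColor(c['pixels'],cv2.COLOR_RGB2HSV)[y0:y1,x0:x1]
    m=cv2.inRange(h,lo,hi)
    if inv: m|=cv2.inRange(h,(172,130,90),(180,255,255))
    ct=max(cv2.findContours(m,0,2)[0],key=cv2.contourArea); 
    (u,v),r=cv2.minEnclosingCircle(ct); M=cv2.moments(ct)
    return (M['m10']/M['m00']+x0,M['m01']/M['m00']+y0),r,M['m00']
red=((0,150,90),(8,255,255)); wh=((0,0,170),(180,60,255))
for n,c,bs in(('top',T,dict(wheel=(236,262,260,286),fit=(330,256,352,280),stud=(360,252,384,274))),('scene',S,dict(wheel=(388,222,414,248),fit=(280,188,306,212)))):
    P=pts(c)
    for k,b in bs.items():
        (u,v),r,a=blob(c,*(wh if k=='stud' else red),b,k!='stud')
        z={'wheel':.022,'fit':.109,'stud':.087}[k]
        print(n,k,np.round((u,v,r,a),1),ray(c,u,v,z).round(4),'depth',P[int(round(v)),int(round(u))].round(4))
print('bystanders',[ray(T,*p).round(3) for p in((214,258,.02),(271,253,.02),(222,293,.02),(253,315,.016),(243,236,.06))])
# jig/base edges
m=cv2.inRange(cv2.cvtColor(T['pixels'],cv2.COLOR_RGB2HSV),(0,0,0),(180,255,255))
a=cv2.resize(T['pixels'][225:325,195:295],(400,400),interpolation=2); b=cv2.resize(T['pixels'][225:325,305:405],(400,400),interpolation=2)
cv2.imwrite('pics/crop.png',np.hstack([a,b])[...,::-1])
E
```

```text
top wheel [247.  272.8   7.4 151. ] [0.502  0.1799 0.022 ] depth [0.5016 0.1803 0.0199]
top fit [340.2 266.9  11.4 191.5] [ 0.5099 -0.0773  0.109 ] depth [ 0.5092 -0.0766  0.1123]
top stud [370.8 262.1   5.5  80. ] [ 0.5255 -0.1605  0.087 ] depth [ 0.5235 -0.1587  0.1052]
scene wheel [401.7 233.5   8.3 164. ] [0.5043 0.1791 0.022 ] depth [0.5036 0.1797 0.0229]
scene fit [292.4 198.6   8.7 173.5] [ 0.5116 -0.0781  0.109 ] depth [ 0.5142 -0.0783  0.1103]
bystanders [array([0.544, 0.275, 0.02 ]), array([0.559, 0.114, 0.02 ]), array([0.445, 0.248, 0.02 ]), array([0.385, 0.161, 0.016]), array([0.6  , 0.188, 0.06 ])]
```

View pics/crop.png

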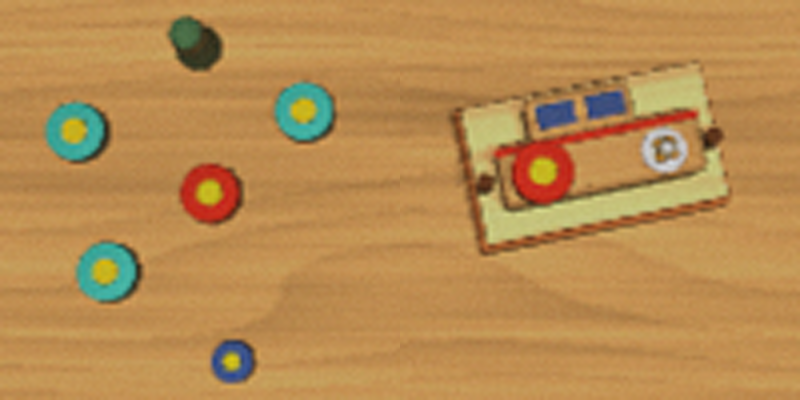

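The crop confirms it: the red disc with the yellow dot lies loose on the bench (left half, 210,193). The others nearby are turquoise or blue. The bare white stud is in the right half at (664,150).

The wheel is at about (0.503, 0.179) and the stud at about (0.525, -0.160). I'll close along world yaw 41°, which is the clear diagonal, and move above the wheel.

```bash
cat >> h.py <<'E'
from scipy.spatial.transform import Rotation as Ro
def tool():
    o=ctrl.get_obs(); w,x,y,z=o['eef_rot']; return o,np.array(o['eef_pos']),Ro.from_quat([x,y,z,w]).as_matrix()
def go(x,y,z,yaw=None):
    o,p,R=tool(); d=R.T@(np.array([x,y,z])-p)*100; cur=np.degrees(np.arctan2(R[1,1],R[0,1]))
    tw=0 if yaw is None else (cur-yaw+90)%180-90
    print('t',round(o['time_s'],2),'p',p.round(4),'yaw',cur.round(2),'zaxis',R[:,2].round(4),'F',np.round(o['wrist_force'],1),'op',round(o['opening'],3),'g',np.round(o['grasp_force'],1),'MOVE',d.round(2),'tw',np.round(tw,1))
def wrist(name=None):
    _,p,R=tool(); c=ctrl.camera('wrist'); H=np.array(c['hand_eye'])
    Rw=R@H[:3,:3]; ow=R@H[:3,3]+p; c['R']=Rw.T; c['t']=-Rw.T@ow
    if name: cv2.imwrite(f'pics/{name}.png',c['pixels'][...,::-1])
    return c
E
python3 -c "
from h import *
go(.503,.179,.18,41)"
```

```text
t 0.1 p [0.2108 0.5344 0.2253] yaw 68.47 zaxis [-8.0e-04 -1.3e-03 -1.0e+00] F [ 0.1 -0.2  0.2] op 0.998 g 0.0 MOVE [-40.23 -22.33   4.55] tw 27.5
```

Request:
servo_tool(motion=[[[-40.2,-22.3,4.5,27.5,-1],[-40.2,-22.3,4.5,27.5,-1],[-40.2,-22.3,4.5,27.5,-1],[-40.2,-22.3,4.5,27.5,-1],[-40.2,-22.3,4.5,27.5,-1]]])

```text
time_s: 0.6
eef_pos: [0.3697, 0.3411, 0.2013]
eef_rot: [-0.0, 0.415, 0.91, -0.0]
wrist_force: [1.2, 1.0, -0.5]
opening: 1.001
grasp_force: 0.0
```

```bash
python3 -c "
from h import *
go(.503,.179,.18,41)"
```

```text
t 0.6 p [0.3697 0.3411 0.2013] yaw 40.94 zaxis [-3.e-04 -1.e-04 -1.e+00] F [ 1.2  1.  -0.5] op 1.001 g 0.0 MOVE [-20.98  -0.55   2.13] tw -0.1
```

Request:
servo_tool(motion=[[[-20.5,-0.5,2,0,-1],[-20.5,-0.5,2,0,-1],[-20.5,-0.5,2,0,-1],[-20.5,-0.5,2,0,-1],[-20.5,-0.5,2,0,-1]]])

```text
time_s: 1.1
eef_pos: [0.5023, 0.1803, 0.181]
eef_rot: [0.0, 0.417, 0.909, -0.001]
wrist_force: [0.6, 0.2, 0.1]
opening: 0.997
grasp_force: 0.0
```

Request:
servo_tool(motion=[[[0,0,0,0,-1],[0,0,0,0,-1],[0,0,0,0,-1]]])

```text
time_s: 1.4
eef_pos: [0.4988, 0.186, 0.1817]
eef_rot: [-0.0, 0.414, 0.91, 0.0]
wrist_force: [-0.3, -0.8, -1.0]
opening: 0.999
grasp_force: 0.0
```

```bash
python3 - <<'E'
from h import *
c=wrist('w1'); go(.503,.179,.18,41)
h=cv2.cvtColor(c['pixels'],cv2.COLOR_RGB2HSV)
m=cv2.inRange(h,(0,150,70),(8,255,255))|cv2.inRange(h,(172,150,70),(180,255,255))
for t in cv2.findContours(m,0,2)[0]:
    if cv2.contourArea(t)>300:
        (u,v),r=cv2.minEnclosingCircle(t); print(u,v,r,ray(c,u,v,.022).round(4), pts(c)[int(v),int(u)].round(4), r*2/c['fx']*c['depth'][int(v),int(u)])
E
```

```text
t 1.45 p [0.4988 0.1861 0.1818] yaw 41.09 zaxis [-2.e-04  2.e-04 -1.e+00] F [-0.   0.   0.9] op 1.004 g 0.0 MOVE [-0.81 -0.15  0.18] tw 0.1
122.0 464.0 25.000099182128906 [ 0.511  -0.1803  0.022 ] [ 0.4955 -0.0639  0.1079] 0.041661546
319.92633056640625 229.31504821777344 22.112905502319336 [0.5006 0.1805 0.022 ] [0.4997 0.1802 0.0221] 0.041550133
```

View pics/w1.png

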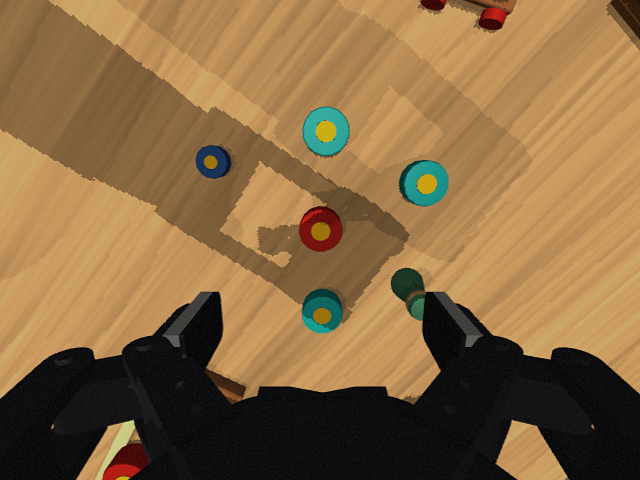

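The wrist view shows the red wheel at (320,230) with a clear closing line. The turquoise discs lie along the tool's x, above and below it. All three cameras agree on about (0.5015, 0.180). Descending.

Request:
servo_tool(motion=[[[-0.6,-0.2,5,0,-1],[-0.6,-0.2,10,0,-1],[-0.6,-0.2,10,0,-1],[-0.6,-0.2,10,0,-0.4],[-0.6,-0.2,10,0,-0.4]]])

```text
time_s: 1.95
eef_pos: [0.504, 0.1797, 0.0846]
eef_rot: [0.002, 0.414, 0.91, 0.001]
wrist_force: [-0.2, 0.2, 0.5]
opening: 0.706
grasp_force: 0.0
```

```bash
python3 - <<'E'
from h import *
c=wrist('w2'); go(.5015,.1803,.036,41); print(ctrl.tip_reach)
h=cv2.cvtColor(c['pixels'],cv2.COLOR_RGB2HSV)
m=cv2.inRange(h,(18,150,60),(32,255,255)); m[:, :240]=0; m[:,400:]=0
for t in cv2.findContours(m,0,2)[0]:
    if cv2.contourArea(t)>150:
        (u,v),r=cv2.minEnclosingCircle(t); print(u,v,r,ray(c,u,v,.022).round(4), pts(c)[int(v),int(u)].round(4))
E
```

```text
t 2.0 p [0.5044 0.1796 0.0849] yaw 41.01 zaxis [ 5.3e-03  7.0e-04 -1.0e+00] F [0.3 0.2 0.1] op 0.704 g 0.0 MOVE [ 0.26 -0.2   4.89] tw 0.0
0.025
321.5 368.5 12.020915031433105 [0.5606 0.1143 0.022 ] [0.5599 0.1145 0.0222]
319.6486511230469 252.2432403564453 13.466529846191406 [0.5018 0.1798 0.022 ] [0.5015 0.1796 0.0215]
326.89849853515625 105.90601348876953 16.205671310424805 [0.4464 0.2501 0.022 ] [0.4457 0.2502 0.022 ]
```

View pics/w2.png

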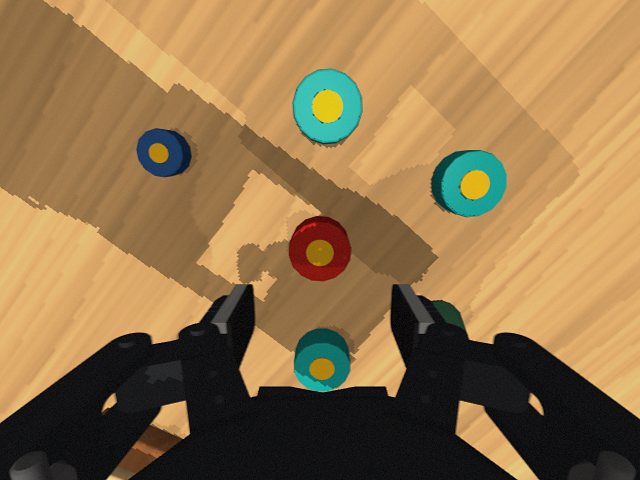

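Wheel dot at (320,252), giving (0.5018, 0.1798). The fingers straddle it and the doll is behind the right finger. Going down partway, then correcting.

Request:
servo_tool(motion=[[[0,0,2.5,0,-0.4],[0,0,2.5,0,-0.4],[0,0,2.5,0,-0.4],[0,0,2.5,0,-0.4]]])

```text
time_s: 2.4
eef_pos: [0.5033, 0.179, 0.0585]
eef_rot: [0.001, 0.415, 0.91, 0.001]
wrist_force: [-0.9, 0.4, 0.6]
opening: 0.698
grasp_force: 0.0
```

```bash
python3 -c "
from h import *
go(.5018,.1798,.034,41)"
```

```text
t 2.4 p [0.5033 0.179  0.0585] yaw 40.97 zaxis [ 2.6e-03  3.0e-04 -1.0e+00] F [-0.9  0.4  0.6] op 0.698 g 0.0 MOVE [ 0.16 -0.07  2.45] tw -0.0
```

Request:
servo_tool(motion=[[[0.1,-0.1,2.5,0,-0.4],[0.1,-0.1,2.5,0,-0.4],[0.1,-0.1,2.5,0,-0.4],[0.1,-0.1,2.5,0,-0.4]]])

```text
time_s: 2.8
eef_pos: [0.5016, 0.1791, 0.0329]
eef_rot: [0.001, 0.415, 0.91, 0.0]
wrist_force: [0.2, -0.1, -0.6]
opening: 0.701
grasp_force: 0.0
```

```bash
python3 - <<'E'
from h import *
go(.5018,.1798,.034,41)
c=ctrl.camera('scene'); a=c['pixels'][190:280,345:465]; cv2.imwrite('pics/s2.png',cv2.resize(a,(720,540),interpolation=2)[...,::-1])
E
```

```text
t 2.8 p [0.5016 0.1791 0.0329] yaw 40.97 zaxis [ 1.6e-03  2.0e-04 -1.0e+00] F [ 0.2 -0.1 -0.6] op 0.701 g 0.0 MOVE [ 0.05  0.06 -0.11] tw -0.0
```

View pics/s2.png

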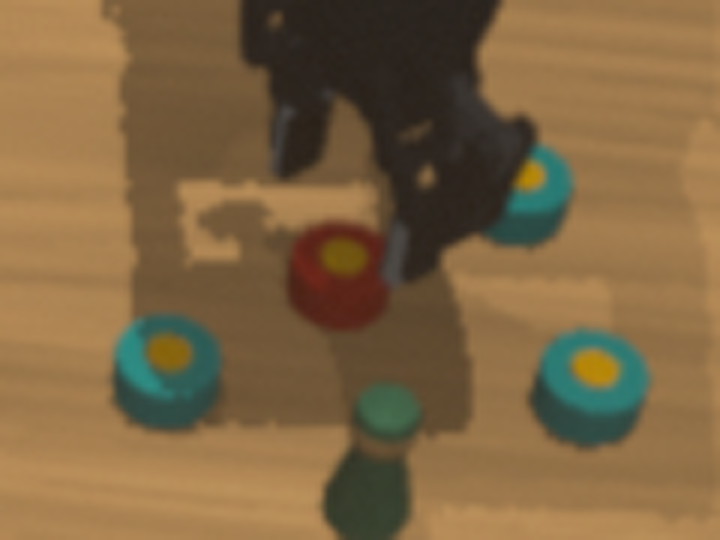

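The fingers straddle the wheel (345,275) with the tips clear of the bench. Closing.

Request:
servo_tool(motion=[[[0,0,0,0,0.2],[0,0,0,0,1],[0,0,0,0,1],[0,0,0,0,1],[0,0,0,0,1]]])

```text
time_s: 3.35
eef_pos: [0.5007, 0.1789, 0.0317]
eef_rot: [-0.0, 0.415, 0.91, -0.0]
wrist_force: [0.8, 1.2, 0.2]
opening: -0.0
grasp_force: 0.0
```

Request:
servo_tool(motion=[[[0,0,0,0,1],[0,0,0,0,1],[0,0,0,0,1]]])

```text
time_s: 3.65
eef_pos: [0.5007, 0.1789, 0.0317]
eef_rot: [-0.0, 0.415, 0.91, -0.0]
wrist_force: [0.5, 0.6, 0.7]
opening: -0.001
grasp_force: 0.0
```

```bash
python3 -c "
from h import *
go(.5018,.1798,.034,41)"
```

```text
t 3.65 p [0.5007 0.1789 0.0317] yaw 40.97 zaxis [-1.e-04 -0.e+00 -1.e+00] F [0.5 0.6 0.7] op -0.001 g 0.0 MOVE [-0.01  0.14 -0.23] tw -0.0
```

Shut with nothing gripped. Looking before moving.

```bash
python3 - <<'E'
from h import *
c=ctrl.camera('scene'); a=c['pixels'][190:280,345:465]; A=cv2.resize(a,(400,300),interpolation=2)
w=wrist(); B=cv2.resize(w['pixels'],(400,300)); cv2.imwrite('pics/s3.png',np.hstack([A,B])[...,::-1])
h=cv2.cvtColor(w['pixels'],cv2.COLOR_RGB2HSV); m=cv2.inRange(h,(0,0,0),(180,255,60)); 
P=pts(w); z=w['depth']
sel=(z>0.02)&(m>0)&(np.linalg.norm(P[...,:2]-[.5007,.1789],axis=-1)<.03); print('dark pts low z', np.percentile(P[sel][:,2],[0,1,5,20]).round(4) if sel.any() else None)
E
```

```text
dark pts low z [0.0204 0.0525 0.0784 0.0929]
```

View pics/s3.png

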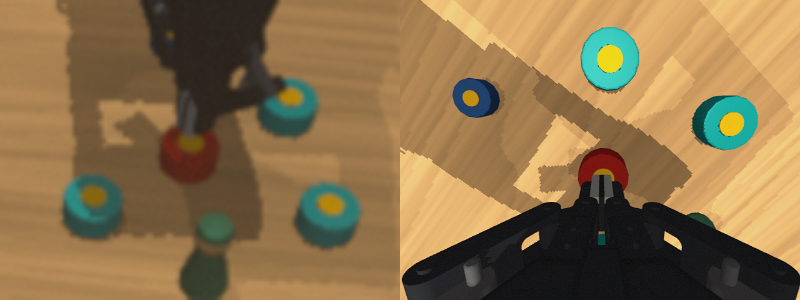

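The fingers closed just above the wheel, with the tips over its top face. The tips are therefore higher than tip_reach implies. Measuring where they really are.

```bash
python3 - <<'E'
from h import *
_,p,R=tool(); w=wrist(); P=pts(w)
for v in range(255,330,8): print(v,[tuple((P[v,u]-p).round(4)@np.eye(3)) for u in (310,326)], w['pixels'][v,310])
c=ctrl.camera('scene'); Q=pts(c)
for v in range(214,240,3): print(v,[(Q[v,u].round(3).tolist(),c['pixels'][v,u].tolist()) for u in(398,401,404)])
E
```

```text
255 [(np.float64(-0.0153), np.float64(0.0083), np.float64(-0.01)), (np.float64(-0.0092), np.float64(0.0133), np.float64(-0.0109))] [123  21  15]
263 [(np.float64(-0.0125), np.float64(0.005), np.float64(-0.0106)), (np.float64(-0.0065), np.float64(0.0101), np.float64(-0.0109))] [122  21  17]
271 [(np.float64(-0.0099), np.float64(0.0019), np.float64(-0.0101)), (np.float64(-0.004), np.float64(0.0073), np.float64(-0.0096))] [123  23  18]
279 [(np.float64(-0.0072), np.float64(-0.0012), np.float64(-0.0098)), (np.float64(-0.0011), np.float64(0.004), np.float64(-0.0101))] [138 108  36]
287 [(np.float64(-0.0112), np.float64(0.0049), np.float64(0.0175)), (np.float64(-0.0065), np.float64(0.0096), np.float64(0.0186))] [84 83 80]
295 [(np.float64(-0.0107), np.float64(0.0048), np.float64(0.0246)), (np.float64(-0.0061), np.float64(0.0091), np.float64(0.025))] [83 82 79]
303 [(np.float64(-0.0106), np.float64(0.0051), np.float64(0.0321)), (np.float64(-0.0062), np.float64(0.0091), np.float64(0.0325))] [81 79 77]
311 [(np.float64(-0.0104), np.float64(0.0052), np.float64(0.0385)), (np.float64(-0.0064), n
[... 722 characters left out ...]
55], [74, 63, 55]), ([0.51, 0.172, 0.064], [67, 62, 58]), ([0.51, 0.179, 0.065], [50, 43, 36])]
226 [([0.503, 0.167, 0.046], [84, 72, 62]), ([0.51, 0.174, 0.053], [75, 71, 66]), ([0.511, 0.18, 0.056], [47, 40, 33])]
229 [([0.492, 0.17, 0.023], [87, 39, 28]), ([0.513, 0.175, 0.046], [78, 73, 67]), ([0.514, 0.181, 0.049], [51, 40, 31])]
232 [([0.499, 0.17, 0.02], [103, 61, 23]), ([0.501, 0.177, 0.024], [111, 85, 22]), ([0.5, 0.184, 0.023], [111, 83, 16])]
235 [([0.51, 0.171, 0.022], [105, 39, 22]), ([0.511, 0.177, 0.024], [102, 64, 21]), ([0.51, 0.184, 0.024], [99, 60, 22])]
238 [([0.518, 0.171, 0.02], [95, 36, 24]), ([0.519, 0.178, 0.022], [92, 37, 25]), ([0.518, 0.185, 0.022], [92, 37, 26])]
```

The pads end about 14 mm above the reported TCP, in both the wrist and scene depth, so the stated tip reach does not hold here and I'll use the measured value. Reopening above the wheel and measuring the tips near grasp width.

Request:
servo_tool(motion=[[[0,0,0,0,-0.2],[0,0,0,0,-0.2],[0,0,0,0,-0.2],[0,0,0,0,-0.2],[0,0,0,0,-0.2]]])

```text
time_s: 4.35
eef_pos: [0.5008, 0.179, 0.0317]
eef_rot: [0.0, 0.415, 0.91, -0.0]
wrist_force: [0.3, -0.3, -0.4]
opening: 0.598
grasp_force: 0.0
```

```bash
python3 - <<'E'
from h import *
o,p,R=tool(); w=wrist(); P=(pts(w)-p)@R   # tool coords
go(.5018,.1798,.03,41)
z=w['depth']; g=w['pixels'].max(-1)
m=(z>.02)&(z<.26)&(np.abs(P[...,1])<.05)&(np.abs(P[...,0])<.02)&(g<140)&(P[...,2]<.0)
for s in(-1,1):
    k=m&(P[...,1]*s>0); q=P[k]; v,u=np.nonzero(k)
    print(s,k.sum(),'tool z max',np.percentile(q[:,2],[90,97,99,100]).round(4),'y',np.percentile(q[:,1]*s,[0,2,10]).round(4),'rows',v.min(),'x max',np.percentile(q[:,0],98).round(4))
h=cv2.cvtColor(w['pixels'],cv2.COLOR_RGB2HSV); y=cv2.inRange(h,(18,150,60),(32,255,255)); y[:,:240]=0;y[:,400:]=0
for t in cv2.findContours(y,0,2)[0]:
    if cv2.contourArea(t)>150:
        (u,v),r=cv2.minEnclosingCircle(t); print(u,v,r,ray(w,u,v,.022).round(4))
E
```

```text
t 4.4 p [0.5008 0.179  0.0317] yaw 40.97 zaxis [-1.e-04 -0.e+00 -1.e+00] F [ 0.8 -0.1  0.1] op 0.6 g 0.0 MOVE [-0.    0.13  0.17] tw -0.0
-1 23603 tool z max [-0.0502 -0.0253 -0.016  -0.0073] y [0.     0.0011 0.0054] rows 282 x max 0.0198
1 23893 tool z max [-0.0506 -0.0255 -0.0159 -0.0073] y [0.     0.001  0.0053] rows 282 x max 0.0198
324.8823547363281 285.5 17.471899032592773 [0.5014 0.18   0.022 ]
335.5 93.88636016845703 22.164546966552734 [0.4462 0.2502 0.022 ]
```

```bash
python3 - <<'E'
from h import *
o,p,R=tool(); w=wrist(); P=(pts(w)-p)@R
H=np.array(w['hand_eye']); print(H.round(3).tolist(), w['fx'],w['cx'],w['cy'])
for u in list(range(215,275,6))+list(range(370,430,6)):
    col=P[:,u]; ok=(w['depth'][:,u]>.02)&(col[:,2]<.005)&(np.abs(col[:,1])<.06)
    v=np.nonzero(ok)[0]
    if len(v): print(u,v[0],col[v[0]].round(4),col[v[0]+3].round(4),col[v[0]+10].round(4),w['pixels'][v[0]+1,u])
E
```

```text
[[0.001, -0.965, -0.261, 0.066], [1.0, 0.001, 0.0, -0.0], [-0.0, -0.261, 0.965, -0.147], [0.0, 0.0, 0.0, 1.0]] 334.6438211527583 322.20136549994635 241.43388635811775
215 318 [ 0.0071 -0.0391 -0.0368] [ 0.0137 -0.0341 -0.0513] [ 0.0133 -0.033  -0.055 ] [11 11 16]
221 310 [ 0.0069 -0.0389 -0.0301] [ 0.007  -0.0381 -0.0329] [ 0.0115 -0.0337 -0.0466] [11 13 19]
227 300 [ 0.0063 -0.0394 -0.0199] [ 0.0068 -0.0383 -0.0238] [ 0.007  -0.0365 -0.0304] [15 19 22]
233 295 [ 0.0068 -0.0379 -0.0162] [ 0.007  -0.037  -0.0196] [ 0.0071 -0.0353 -0.0263] [14 14 17]
239 293 [ 0.0068 -0.0358 -0.0141] [ 0.0068 -0.0351 -0.0171] [ 0.0106 -0.0313 -0.0319] [12 15 16]
245 288 [ 0.0108 -0.0321 -0.0181] [ 0.0105 -0.0316 -0.0204] [ 0.0111 -0.0298 -0.0285] [85 86 83]
251 282 [ 0.0104 -0.0312 -0.0105] [ 0.0113 -0.03   -0.0161] [ 0.0109 -0.0288 -0.0223] [88 87 86]
257 282 [ 0.0103 -0.0287 -0.0102] [ 0.0107 -0.0278 -0.0146] [ 0.0109 -0.0263 -0.0224] [83 83 82]
263 282 [ 0.0109 -0.0258 -0.0118] [ 0.0103 -0.0255 -0.0136] [ 0.0075 -0.0254 -0.0145] [ 2  6 12]
269 387 [ 0.0104 -0.013  -0.0778] [ 0.0101 -0.013  -0.0785] 
[... 306 characters left out ...]
4 -0.0146] [10  9 13]
388 282 [ 0.0103  0.0287 -0.0102] [ 0.0111  0.0276 -0.0154] [ 0.0108  0.0264 -0.0221] [85 86 84]
394 282 [ 0.0106  0.0312 -0.0108] [ 0.0107  0.0304 -0.0145] [ 0.0107  0.0289 -0.0218] [83 81 80]
400 288 [ 0.0109  0.0321 -0.0182] [ 0.0111  0.0313 -0.0217] [ 0.0114  0.0296 -0.029 ] [88 84 78]
406 293 [ 0.0069  0.0358 -0.0142] [ 0.0069  0.0351 -0.0172] [ 0.0112  0.031  -0.0329] [17 21 24]
412 295 [ 0.008   0.0372 -0.0186] [ 0.0073  0.0369 -0.02  ] [ 0.0072  0.0352 -0.0264] [19 20 22]
418 300 [ 0.0072  0.0388 -0.0219] [ 0.0066  0.0384 -0.0234] [ 0.0074  0.0363 -0.031 ] [39 32 25]
424 310 [ 0.0074  0.0386 -0.031 ] [ 0.0072  0.0379 -0.0331] [ 0.0116  0.0336 -0.0466] [18 17 20]
```

The tips sit 10.5 mm behind the reported TCP (tip height 42 mm now, pad gap 51 mm as expected). For tips at about 7 mm I need to go down 3.5 cm, in two checked steps.

Request:
servo_tool(motion=[[[0,0.1,0,0,-0.2],[0,0.1,1,0,-0.2],[0,0.1,2,0,-0.2],[0,0.1,2.5,0,-0.2],[0,0.1,2.5,0,-0.2]]])

```text
time_s: 4.95
eef_pos: [0.5002, 0.1794, 0.0052]
eef_rot: [-0.001, 0.415, 0.91, -0.001]
wrist_force: [-0.9, 0.1, -0.2]
opening: 0.597
grasp_force: 0.0
```

Request:
servo_tool(motion=[[[0,0,0,0,-0.2],[0,0,0,0,-0.2]]])

```text
time_s: 5.15
eef_pos: [0.5017, 0.1796, 0.0069]
eef_rot: [0.0, 0.415, 0.91, 0.0]
wrist_force: [-0.2, -0.4, 0.3]
opening: 0.599
grasp_force: 0.0
```

```bash
cat > tip.py <<'E'
from h import *
go(.5016,.1799,-.0035,41)
o,p,R=tool(); w=wrist(); W=pts(w); P=(W-p)@R
for u in (250,255,260,266,380,386,392,398):
    col=P[:,u]; ok=(w['depth'][:,u]>.02)&(col[:,2]<.005)&(np.abs(col[:,1])<.06)&(np.abs(col[:,0]-.0105)<.003)&(w['pixels'][:,u].max(-1)<130)
    v=np.nonzero(ok)[0]
    if len(v): print(u,v[0],col[v[0]].round(4),W[v[0],u].round(4))
c=ctrl.camera('scene'); a=c['pixels'][190:280,345:465]; cv2.imwrite('pics/s4.png',cv2.resize(a,(720,540),interpolation=2)[...,::-1])
E
python3 tip.py
```

```text
t 5.15 p [0.5017 0.1796 0.0069] yaw 40.97 zaxis [ 3.e-04  0.e+00 -1.e+00] F [-0.2 -0.4  0.3] op 0.599 g 0.0 MOVE [0.03 0.01 1.04] tw -0.0
250 282 [ 0.0104 -0.0317 -0.0105] [0.471  0.1667 0.0174]
255 282 [ 0.0107 -0.0293 -0.0113] [0.4726 0.1685 0.0182]
260 282 [ 0.0105 -0.0273 -0.0107] [0.4743 0.1697 0.0176]
266 387 [ 0.0104 -0.0138 -0.0778] [0.4845 0.1785 0.0847]
380 387 [ 0.0094  0.0141 -0.0765] [0.5062 0.196  0.0834]
386 282 [ 0.0107  0.0276 -0.0111] [0.5155 0.2058 0.018 ]
392 282 [ 0.0107  0.0302 -0.011 ] [0.5176 0.2075 0.0179]
398 284 [ 0.0107  0.0324 -0.0132] [0.5192 0.2089 0.0201]
```

Request:
servo_tool(motion=[[[0,0,0.5,0,-0.2],[0,0,1,0,-0.2],[0,0,1,0,-0.2],[0,0,1,0,-0.2]]])

```text
time_s: 5.65
eef_pos: [0.5012, 0.1796, -0.0036]
eef_rot: [-0.0, 0.415, 0.91, -0.0]
wrist_force: [0.2, 0.3, -0.3]
opening: 0.601
grasp_force: 0.0
```

Request:
servo_tool(motion=[[[0,0,0,0,0.1],[0,0,0,0,1],[0,0,0,0,1],[0,0,0,0,1],[0,0,0,0,1]]])

```text
time_s: 6.15
eef_pos: [0.5018, 0.1797, -0.0029]
eef_rot: [0.0, 0.415, 0.91, 0.0]
wrist_force: [-1.3, -0.8, 6.0]
opening: 0.473
grasp_force: 60.9
```

```bash
python3 tip.py
```

```text
t 6.15 p [ 0.5018  0.1797 -0.0029] yaw 40.97 zaxis [ 6.e-04  1.e-04 -1.e+00] F [-1.3 -0.8  6. ] op 0.473 g 60.9 MOVE [ 0.03 -0.    0.06] tw -0.0
250 304 [ 0.0109 -0.0269 -0.0333] [0.4743 0.1703 0.0304]
255 279 [ 0.0086 -0.0312 -0.0024] [ 0.4726  0.1657 -0.0006]
260 278 [ 0.0089 -0.0289 -0.002 ] [ 0.4741  0.1675 -0.001 ]
266 281 [ 0.0108 -0.0247 -0.0103] [0.4761 0.1717 0.0074]
380 281 [ 0.0107  0.0252 -0.0099] [0.5138 0.2043 0.007 ]
386 285 [ 0.0109  0.0269 -0.015 ] [0.5149 0.2055 0.0121]
392 298 [ 0.0112  0.0267 -0.0285] [0.5146 0.2056 0.0256]
398 311 [ 0.0113  0.0266 -0.0395] [0.5145 0.2056 0.0366]
```

The wheel is held (60.9 N per pad, about 122 N in all, under 150) with the tips 7 mm above its underside. Lifting straight up.

Request:
servo_tool(motion=[[[0,0,-2,0,1],[0,0,-5,0,1],[0,0,-9,0,1],[0,0,-13,0,1],[0,0,-16,0,1]]])

```text
time_s: 6.75
eef_pos: [0.502, 0.1797, 0.159]
eef_rot: [0.001, 0.415, 0.91, 0.001]
wrist_force: [0.9, -0.4, -1.3]
opening: 0.472
grasp_force: 60.7
```

```bash
python3 -c "
from h import *
go(.5750,-.214,.16,41)"
```

```text
t 6.75 p [0.502  0.1797 0.159 ] yaw 40.97 zaxis [ 2.e-03  3.e-04 -1.e+00] F [ 0.9 -0.4 -1.3] op 0.472 g 60.7 MOVE [-34.51 -20.31  -0.1 ] tw -0.0
```

Request:
servo_tool(motion=[[[-34.5,-20.3,0,0,1],[-34.5,-20.3,0,0,1],[-34.5,-20.3,0,0,1],[-34.5,-20.3,0,0,1],[-34.5,-20.3,0,0,1]]])

```text
time_s: 7.25
eef_pos: [0.5469, -0.068, 0.1564]
eef_rot: [-0.0, 0.415, 0.91, 0.0]
wrist_force: [0.9, 0.9, 0.1]
opening: 0.479
grasp_force: 60.7
```

```bash
python3 -c "
from h import *
go(.5750,-.214,.16,41)"
```

```text
t 7.25 p [ 0.5469 -0.068   0.1564] yaw 40.98 zaxis [-1.e-04  2.e-04 -1.e+00] F [0.9 0.9 0.1] op 0.479 g 60.7 MOVE [-12.86  -7.45  -0.36] tw -0.0
```

Request:
servo_tool(motion=[[[-12.5,-7.3,0,0,1],[-12.5,-7.3,0,0,1],[-12.5,-7.3,0,0,1],[-12.5,-7.3,0,0,1],[-12.5,-7.3,0,0,1]]])

```text
time_s: 7.75
eef_pos: [0.5733, -0.2093, 0.1558]
eef_rot: [-0.001, 0.416, 0.909, 0.0]
wrist_force: [0.1, -0.7, -0.5]
opening: 0.477
grasp_force: 60.7
```

Request:
servo_tool(motion=[[[0,0,0,0,1],[0,0,0,0,1],[0,0,0,0,1]]])

```text
time_s: 8.05
eef_pos: [0.5739, -0.207, 0.1568]
eef_rot: [-0.0, 0.414, 0.91, 0.0]
wrist_force: [-0.1, 0.3, 0.2]
opening: 0.475
grasp_force: 60.7
```

```bash
python3 - <<'E'
from h import *
go(.5245,-.160,.15,41)
import pickle
w=wrist('w5'); pickle.dump(w,open('w5.pkl','wb')); P=pts(w)
h=cv2.cvtColor(w['pixels'],cv2.COLOR_RGB2HSV)
m=cv2.inRange(h,(0,0,110),(180,60,255))
for t in cv2.findContours(m,0,2)[0]:
    if cv2.contourArea(t)>200:
        e=cv2.fitEllipse(cv2.convexHull(t)); u,v=e[0]; print('white',np.round(e[0]+e[1],1),ray(w,u,v,.087).round(4),P[int(v),int(u)].round(4))
r=cv2.inRange(h,(0,150,70),(8,255,255))|cv2.inRange(h,(172,150,70),(180,255,255))
for t in cv2.findContours(r,0,2)[0]:
    if cv2.contourArea(t)>300:
        (u,v),q=cv2.minEnclosingCircle(t); print('red',u,v,q,ray(w,u,v,.109).round(4),P[min(479,int(v)),int(u)].round(4))
E
```

```text
t 8.05 p [ 0.5739 -0.207   0.1568] yaw 41.07 zaxis [-1.e-04  1.e-04 -1.e+00] F [-0.1  0.3  0.2] op 0.475 g 60.7 MOVE [ 6.79 -0.63  0.68] tw 0.1
white [611.3 409.9   4.7   7. ] [ 0.8274 -0.1562  0.087 ] [ 0.6125 -0.1572  0.2438]
white [312.5 148.9  47.9  49.5] [ 0.5252 -0.1607  0.087 ] [ 0.525  -0.1603  0.1016]
red 577.02197265625 325.246337890625 17.02381134033203 [ 0.7263 -0.1312  0.109 ] [ 0.7703 -0.1251  0.065 ]
red 541.0 300.5 25.401870727539062 [ 0.6951 -0.1354  0.109 ] [ 0.7638 -0.1257  0.0272]
red 322.2267761230469 308.5992126464844 53.15679168701172 [ 0.5944 -0.2307  0.109 ] [ 0.5703 -0.2032  0.182 ]
red 377.5 101.0 117.7339096069336 [ 0.536  -0.1183  0.109 ] [ 0.5365 -0.1134  0.0837]
```

View pics/w5.png

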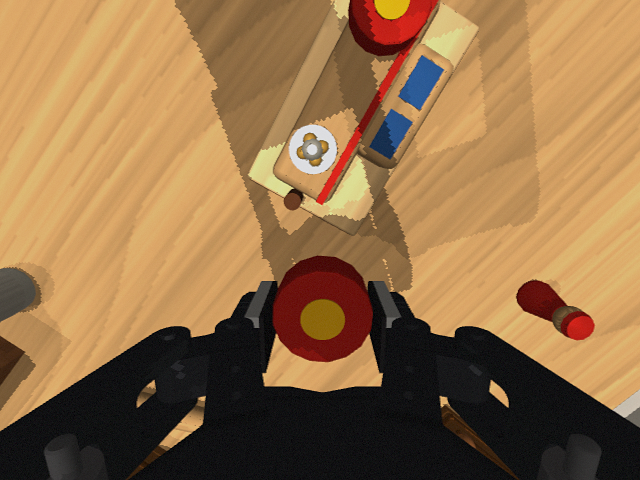

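The shoulder disc is at (312,149) with the stud and its catches visible, and the held wheel's yellow dot is at (322,319). The wrist and top views agree on the stud: (0.525, -0.1606). Now the held wheel's centre in the tool frame.

```bash
python3 - <<'E'
from h import *
import pickle
o,p,R=tool(); w=pickle.load(open('w5.pkl','rb'))
h=cv2.cvtColor(w['pixels'],cv2.COLOR_RGB2HSV); y=cv2.inRange(h,(15,150,60),(32,255,255)); y[:270]=0;y[370:]=0;y[:,:270]=0;y[:,375:]=0
t=max(cv2.findContours(y,0,2)[0],key=cv2.contourArea); e=cv2.fitEllipse(t)
P=pts(w); u,v=e[0]; q=P[int(v)-6:int(v)+7,int(u)-6:int(u)+7].reshape(-1,3); zt=np.median(q[:,2]); 
X=ray(w,u,v,p[2]+.025); print('dot',np.round(e[0]+e[1],1),'top z',zt-p[2],'dev tool',(R.T@(X-p)).round(4))
# tilt of top face via plane fit
v0,u0=np.mgrid[285:345:3,290:355:3]; A=(P[v0,u0].reshape(-1,3)-p); A=A[np.abs(A[:,2]-.025)<.006]
c,*_=np.linalg.lstsq(np.c_[A[:,:2],np.ones(len(A))],A[:,2],rcond=None); print('slope',c.round(3),len(A))
d=R@np.array([*(R.T@(X-p))[:2],0]); print('TCP target', (np.array([.5252,-.1606])-d[:2]).round(4))
T=np.array([.5252,-.1606])-d[:2]; go(T[0],T[1],.12,None)
E
```

```text
dot [322.2 319.   40.2  44. ] top z 0.024813332732297494 dev tool [ 0.0006 -0.     -0.025 ]
slope [ 0.012 -0.001  0.024] 434
TCP target [ 0.5257 -0.1611]
t 8.1 p [ 0.574  -0.2073  0.1569] yaw 41.07 zaxis [ 1.e-04 -0.e+00 -1.e+00] F [ 0.5  0.4 -0.3] op 0.475 g 60.7 MOVE [ 6.66 -0.61  3.69] tw 0
```

Request:
servo_tool(motion=[[[3.5,-0.3,1,0,1],[6.7,-0.6,2.5,0,1],[6.7,-0.6,3.5,0,1],[6.7,-0.6,3.5,0,1],[6.7,-0.6,3.5,0,1]]])

```text
time_s: 8.6
eef_pos: [0.5264, -0.1622, 0.1225]
eef_rot: [0.001, 0.415, 0.91, -0.0]
wrist_force: [-0.2, 0.1, 0.6]
opening: 0.474
grasp_force: 60.7
```

Request:
servo_tool(motion=[[[0,0,0,0,1],[0,0,0,0,1],[0,0,0,0,1]]])

```text
time_s: 8.9
eef_pos: [0.526, -0.1623, 0.1222]
eef_rot: [0.0, 0.415, 0.91, -0.0]
wrist_force: [0.4, -0.2, -0.4]
opening: 0.474
grasp_force: 60.7
```

```bash
python3 -c "
from h import *
go(.5257,-.1611,.100)"
```

```text
t 8.9 p [ 0.526  -0.1623  0.1222] yaw 40.95 zaxis [ 8.e-04 -5.e-04 -1.e+00] F [ 0.4 -0.2 -0.4] op 0.474 g 60.7 MOVE [0.11 0.06 2.22] tw 0
```

Request:
servo_tool(motion=[[[0.1,0.1,0,0,1],[0.1,0.1,0.5,0,1],[0.1,0.1,1.3,0,1],[0.1,0.1,1.3,0,1],[0.1,0.1,1.3,0,1]]])

```text
time_s: 9.4
eef_pos: [0.5251, -0.1602, 0.1081]
eef_rot: [-0.001, 0.415, 0.91, 0.0]
wrist_force: [0.0, -0.2, -0.9]
opening: 0.475
grasp_force: 60.7
```

```bash
python3 -c "
from h import *
go(.5257,-.1611,.096)
c=ctrl.camera('scene'); a=c['pixels'][170:260,220:340]; cv2.imwrite('pics/s6.png',cv2.resize(a,(720,540),interpolation=2)[...,::-1])"
```

```text
t 9.4 p [ 0.5251 -0.1602  0.1081] yaw 40.97 zaxis [-1.1e-03  6.0e-04 -1.0e+00] F [ 0.  -0.2 -0.9] op 0.475 g 60.7 MOVE [-0.11 -0.02  1.21] tw 0
```

View pics/s6.png

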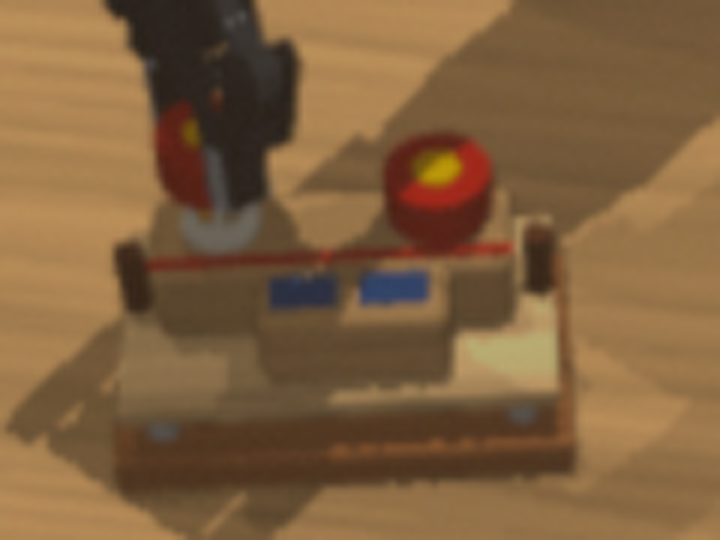

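The wheel is over the shoulder disc (220,225), and the finger clears the car. Lowering onto the stud in steps, watching the force.

Request:
servo_tool(motion=[[[0,0,0.3,0,1],[0,0,0.7,0,1],[0,0,0.7,0,1],[0,0,0.7,0,1]]])

```text
time_s: 9.85
eef_pos: [0.5254, -0.1603, 0.1015]
eef_rot: [-0.0, 0.415, 0.91, 0.0]
wrist_force: [0.6, -1.3, -0.1]
opening: 0.474
grasp_force: 60.7
```

```bash
python3 -c "
from h import *
go(.5257,-.1611,.094)"
```

```text
t 9.85 p [ 0.5254 -0.1603  0.1015] yaw 40.97 zaxis [-3.e-04  2.e-04 -1.e+00] F [ 0.6 -1.3 -0.1] op 0.474 g 60.7 MOVE [-0.08 -0.03  0.75] tw 0
```

Request:
servo_tool(motion=[[[-0.05,0,0,0,1],[-0.05,0,0.3,0,1],[-0.05,0,0.6,0,1],[-0.05,0,0.6,0,1],[-0.05,0,0.6,0,1]]])

```text
time_s: 10.35
eef_pos: [0.5257, -0.1607, 0.0955]
eef_rot: [-0.0, 0.415, 0.91, 0.0]
wrist_force: [0.2, 0.8, -1.0]
opening: 0.476
grasp_force: 60.7
```

Request:
servo_tool(motion=[[[0,0,0.2,0,1],[0,0,0.3,0,1],[0,0,0.3,0,1],[0,0,0.3,0,1]]])

```text
time_s: 10.75
eef_pos: [0.5258, -0.1608, 0.0929]
eef_rot: [-0.0, 0.415, 0.91, -0.0]
wrist_force: [-0.8, 1.2, 1.6]
opening: 0.475
grasp_force: 60.9
```

Request:
servo_tool(motion=[[[0,0,0.1,0,1],[0,0,0.2,0,1],[0,0,0.3,0,1],[0,0,0.3,0,1]]])

```text
time_s: 11.15
eef_pos: [0.5261, -0.1609, 0.0901]
eef_rot: [0.0, 0.415, 0.91, -0.0]
wrist_force: [-3.1, 1.2, 5.1]
opening: 0.471
grasp_force: 61.4
```

Request:
servo_tool(motion=[[[0,0,0.1,0,1],[0,0,0.2,0,1],[0,0,0.2,0,1]]])

```text
time_s: 11.45
eef_pos: [0.5262, -0.161, 0.0885]
eef_rot: [0.0, 0.415, 0.91, -0.0]
wrist_force: [-3.6, 0.7, 7.9]
opening: 0.474
grasp_force: 61.6
```

Request:
servo_tool(motion=[[[0,0,0.1,0,1],[0,0,0.2,0,1],[0,0,0.2,0,1]]])

```text
time_s: 11.75
eef_pos: [0.5262, -0.161, 0.0867]
eef_rot: [0.0, 0.415, 0.91, -0.0]
wrist_force: [-4.2, 1.1, 10.9]
opening: 0.474
grasp_force: 61.8
```

A side force of -4 N in x means the wheel sits slightly to +x; easing it over by 0.7 mm while pressing.

Request:
servo_tool(motion=[[[0.05,-0.05,0,0,1],[0.05,-0.05,0.1,0,1],[0.05,-0.05,0.1,0,1]]])

```text
time_s: 12.05
eef_pos: [0.5252, -0.1606, 0.0846]
eef_rot: [0.0, 0.415, 0.91, 0.0]
wrist_force: [0.7, -0.6, -4.0]
opening: 0.476
grasp_force: 62.9
```

Request:
servo_tool(motion=[[[0,0,0.1,0,1],[0,0,0.1,0,1],[0,0,0.1,0,1]]])

```text
time_s: 12.35
eef_pos: [0.5252, -0.1607, 0.0837]
eef_rot: [-0.0, 0.415, 0.91, 0.0]
wrist_force: [0.0, 1.0, 1.6]
opening: 0.473
grasp_force: 63.5
```

Request:
servo_tool(motion=[[[0,0,0.1,0,1],[0,0,0.1,0,1],[0,0,0.1,0,1]]])

```text
time_s: 12.65
eef_pos: [0.5252, -0.1607, 0.0829]
eef_rot: [0.0, 0.415, 0.91, 0.0]
wrist_force: [-1.2, 1.0, 4.3]
opening: 0.475
grasp_force: 63.7
```

Clicked: the force dropped to -4 N, then started building again against the shoulder. Pressing on to 16 N.

Request:
servo_tool(motion=[[[0,0,0.1,0,1],[0,0,0.2,0,1],[0,0,0.3,0,1],[0,0,0.3,0,1]]])

```text
time_s: 13.05
eef_pos: [0.5253, -0.1607, 0.0803]
eef_rot: [0.0, 0.415, 0.91, 0.0]
wrist_force: [-2.7, 2.4, 8.7]
opening: 0.473
grasp_force: 64.2
```

Request:
servo_tool(motion=[[[0,0,0.1,0,1],[0,0,0.2,0,1],[0,0,0.2,0,1],[0,0,0.2,0,1]]])

```text
time_s: 13.45
eef_pos: [0.5253, -0.1607, 0.0787]
eef_rot: [0.0, 0.415, 0.91, -0.0]
wrist_force: [-4.1, 1.9, 11.3]
opening: 0.472
grasp_force: 64.5
```

```bash
python3 -c "
from h import *
for i in range(4):
    go(.5252,-.1607,.077); c=ctrl.camera('scene')
P=pts(c); h=cv2.cvtColor(c['pixels'],cv2.COLOR_RGB2HSV)
r=(cv2.inRange(h,(0,150,70),(8,255,255))|cv2.inRange(h,(172,150,70),(180,255,255)))>0
y=cv2.inRange(h,(18,150,60),(32,255,255))>0
for n,b in(('held',(235,180,268,215)),('fit',(278,185,306,215))):
    m=np.zeros_like(y); m[b[1]:b[3],b[0]:b[2]]=1; k=m&y&(c['depth']>0); print(n,k.sum(),np.median(P[k],0).round(4))
"
```

```text
t 13.45 p [ 0.5253 -0.1607  0.0787] yaw 40.98 zaxis [ 2.e-04 -1.e-04 -1.e+00] F [-4.1  1.9 11.3] op 0.472 g 64.5 MOVE [ 0.01 -0.01  0.17] tw 0
t 13.5 p [ 0.5253 -0.1607  0.0788] yaw 40.98 zaxis [ 2.e-04 -1.e-04 -1.e+00] F [-4.8  2.6 12.4] op 0.477 g 64.5 MOVE [ 0.01 -0.01  0.18] tw 0
t 13.55 p [ 0.5253 -0.1607  0.0787] yaw 40.98 zaxis [ 2.e-04 -2.e-04 -1.e+00] F [-3.7  2.3 10.9] op 0.477 g 64.5 MOVE [ 0.01 -0.01  0.17] tw 0
t 13.6 p [ 0.5253 -0.1607  0.0788] yaw 40.98 zaxis [ 2.e-04 -2.e-04 -1.e+00] F [-3.8  2.3 12. ] op 0.477 g 64.5 MOVE [ 0.01 -0.01  0.18] tw 0
held 7 [ 0.5284 -0.1649  0.105 ]
fit 33 [ 0.5091 -0.0782  0.1049]
```

The bed is about 4.8 mm down and the held wheel's top is level with the fitted one, so it is home. I need about 4.3 N more, which is 2.1 mm, with a small sideways easing.

Request:
servo_tool(motion=[[[0.05,-0.02,0.1,0,1],[0.05,-0.02,0.2,0,1],[0.05,-0.02,0.2,0,1],[0.05,-0.02,0.2,0,1],[0.05,-0.02,0.2,0,1]]])

```text
time_s: 14.15
eef_pos: [0.5253, -0.1607, 0.0773]
eef_rot: [0.001, 0.415, 0.91, -0.0]
wrist_force: [-4.7, 2.7, 14.7]
opening: 0.475
grasp_force: 64.8
```

```bash
python3 -c "
from h import *
for i in range(6):
    go(.5252,-.1607,.077); c=ctrl.camera('scene')
P=pts(c); h=cv2.cvtColor(c['pixels'],cv2.COLOR_RGB2HSV)
y=cv2.inRange(h,(18,150,60),(32,255,255))>0
for n,b in(('held',(235,180,268,215)),('fit',(278,185,306,215))):
    m=np.zeros_like(y); m[b[1]:b[3],b[0]:b[2]]=1; k=m&y&(c['depth']>0); print(n,k.sum(),np.median(P[k],0).round(4))
a=c['pixels'][170:260,220:340]; cv2.imwrite('pics/s7.png',cv2.resize(a,(720,540),interpolation=2)[...,::-1])
"
```

```text
t 14.15 p [ 0.5253 -0.1607  0.0773] yaw 40.98 zaxis [ 1.2e-03 -7.0e-04 -1.0e+00] F [-4.7  2.7 14.7] op 0.475 g 64.8 MOVE [ 0.01 -0.01  0.03] tw 0
t 14.2 p [ 0.5253 -0.1607  0.0773] yaw 40.98 zaxis [ 1.2e-03 -7.0e-04 -1.0e+00] F [-4.3  3.6 13.8] op 0.474 g 64.8 MOVE [ 0.01 -0.01  0.03] tw 0
t 14.25 p [ 0.5253 -0.1607  0.0773] yaw 40.98 zaxis [ 1.2e-03 -7.0e-04 -1.0e+00] F [-4.9  2.8 15.5] op 0.475 g 64.8 MOVE [ 0.01 -0.01  0.03] tw 0
t 14.3 p [ 0.5253 -0.1607  0.0774] yaw 40.98 zaxis [ 1.3e-03 -8.0e-04 -1.0e+00] F [-4.4  2.9 14.2] op 0.47 g 64.8 MOVE [ 0.01 -0.01  0.04] tw 0
t 14.35 p [ 0.5253 -0.1607  0.0773] yaw 40.98 zaxis [ 1.2e-03 -7.0e-04 -1.0e+00] F [-5.2  3.4 14.3] op 0.476 g 64.8 MOVE [ 0.01 -0.01  0.03] tw 0
t 14.4 p [ 0.5253 -0.1607  0.0773] yaw 40.98 zaxis [ 1.2e-03 -7.0e-04 -1.0e+00] F [-3.3  2.3 14.8] op 0.472 g 64.8 MOVE [ 0.01 -0.01  0.03] tw 0
held 8 [ 0.5285 -0.165   0.1042]
fit 36 [ 0.508  -0.0782  0.1034]
```

View pics/s7.png

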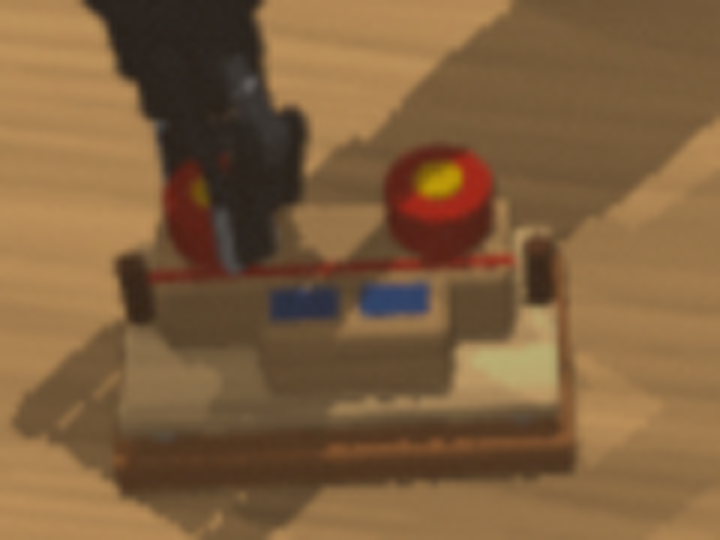

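The wheel sits flush at the level of the fitted one, with the bed pressed partway down. The push averages 14.6 N; adding 0.8 mm.

Request:
servo_tool(motion=[[[0,0,0.08,0,1],[0,0,0.08,0,1],[0,0,0.08,0,1],[0,0,0.08,0,1],[0,0,0.08,0,1]]])

```text
time_s: 14.95
eef_pos: [0.5254, -0.1607, 0.0767]
eef_rot: [0.001, 0.415, 0.91, -0.0]
wrist_force: [-4.8, 3.5, 15.5]
opening: 0.476
grasp_force: 64.9
```

```bash
python3 -c "
from h import *
f=[]
for i in range(8):
    o=ctrl.get_obs(); f.append(o['wrist_force']); ctrl.camera('scene')
print(np.mean(f,0),o['eef_pos'],o['grasp_force'])"
```

```text
[-4.91762555  3.33506631 15.71269324] [ 0.52535259 -0.16074407  0.07669852] 64.88305874168873
```

The push is steady at 15.7 N with the bed about 7 mm down and the grip at 130 N in all. Handing in.

```bash
python3 -c "
from bench import ctrl
print(ctrl.hand_in())"
```

```text
the job is handed in; nothing more can be done
None
```

The red wheel is snapped onto the stud and seated against the shoulder, still gripped (about 65 N per finger, 130 N in all) and pushed down at about 15.7 N with the bed about 7 mm down; my first grip closed just above the wheel, so I re-gripped lower, and the job is handed in.

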